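# Hold the crate's end board for screwing

### The job

The wooden storage crate from the laundry shelf is being screwed together on the worktop and its near end is still open. Take the loose end board (the one with the hand slot), stand it upright across the open end, flush with the sides and the bottom, and press it squarely against the crate with a steady push of about 12 N, never ramming it, so that I can drive the screws. Keep that push on for a good three seconds and finish while still holding it there; leave the low plain divider, the tools and the screw tin where they are.

Things in the scene. Friction and masses are not known exactly. Their poses are not given: they have to be found in the camera images.
- crate: fixed wooden crate, near end open: 240 mm wide, 90 high; side walls 12 mm thick, 250 long, 24 x 18 posts in the corners; floor top 16 mm above its underside. Clear inside for 130 mm from the open end. Origin: middle of the open end, in the plane of the side walls' end faces, at the underside, 12 mm above the worktop; x points into the crate, y along the end, z up.
- base: the plywood assembly board under the crate, 260 mm wide, 12 thick, screwed to the worktop. It reaches 45 mm out in front of the open end, so the end board stands on it. At the crate's far end two clamps, up to 130 mm above the worktop from 230 mm inside the crate on, hold it to a batten. Origin: at worktop level under the crate's origin, same axes.
- end_board: loose end board, same wood, 18 mm thick (x), 240 long (y), 90 high (z), 0.13 to 0.25 kg, standing on its long edge on the worktop beside the crate. Hand slot 80 mm long through its middle, 38 to 60 mm above its underside, solid rim above. Either face may go home. Origin: centre of its underside; home it is at x -9 mm, y 0, z 0 in the crate's frame. Board and crate are stiff, no spring.
- divider: a plain board without a slot, same wood, 18 x 216 x 60 mm high, standing on its long edge on the other side of the crate; not wanted now. Origin: centre of its underside; x is its thickness, y its length.
- screw_tin: a closed round aluminium tin of screws, 66 mm across, 46 mm high, between the robot and the crate. Origin: centre of its underside.
- driver: a cordless driver lying on its side, its body and bit 165 mm along x, its handle 135 mm along -y, 42 mm high, near the robot. Origin: underside of the middle of its motor body.
- tape: a tape measure, 64 x 34 x 62 mm high, standing inside the far half of the crate. Origin: centre of its underside.
- square: a try square lying flat near the robot: wooden stock 110 mm long (its y) and 14 mm high, thin steel blade reaching 159 mm along its x. Origin: centre of the stock's underside.
Mind the look-alikes: they are no part of the job. What is shaped like the end_board but purple is not meant.

How it is judged:
By the outcome, as a careful person would: the job done as asked, in the order asked, and still so for the second after the job is handed in, while the arm keeps its last pose, push and grip.
It also fails if it takes over 58 s, if anything falls off the work surface, if the arm or the gripper's body presses on something with over 40 N, if the wrist force passes 120 N, or if a joint passes its speed limit or range.

### The arm

A 6-joint arm with a two-finger parallel gripper is mounted at the origin on the work surface. World frame = base frame: x ahead of the robot, y to its left, z up, the work surface at z = 0. Lengths are in m, angles in rad, forces in N, time in s.
With the tool pointing down it reaches from about 0.3 to 0.775 m from the base axis. Payload 14.6 kg.
Tool frame: the origin (TCP) lies at the very end of the fingers, on their centre line; the grasp point (between the pads) lies 19 mm behind it; z points along the fingers, y is the line along which they close (so a half turn about z gives the same grasp; the last joint's range is limited). The gripper opens to 94 mm and grips with 3 to 60 N. Pads are 16 mm wide; open, the fingers measure 119 mm over their backs; the gripper's body (75 mm by 177 mm) begins 78 mm behind the grasp point.
Start: joints at [1.114, 0.3, 1.521, -0, 1.321, -0.067], TCP at [0.209, 0.509, 0.205] pointing down, gripper open.
Joint ranges: [-3.03, 3.03], [-0.79, 2.21], [0.23, 2.52], [-1.04, 4.18], [0, 3.07], [-2.55, 2.55]. Speed limits (rad/s): [2.22, 2.22, 2.57, 3.14, 3.14, 3.14].

### API

Orientations are given as [roll, pitch, yaw] about the fixed x, y, z axes, in that order (R = Rz(yaw) Ry(pitch) Rx(roll)).
In Python, from station import ctrl gives the robot as it stands.
- The arm moves only by the shell command python3 -m pendant 'ROWS' [OPENING] [FORCE]. ROWS is JSON, a list of rows, each a list of 2 entries, a list of its own where there are three numbers: the shift along the world's x, y, z in cm, then the turn about the world's z in rad. A call has 1 to 20 rows; each row shifts and turns the commanded pose from where the row before left it; what a row does not reach is not made up. A row lasts 1/12 s, in which the tool goes at most 41.7 mm and 7.16 degrees, less where a joint would pass 70% of its speed; a pose out of reach is approached as far as the arm can. A call is refused whole if a number of a shift passes 4.17 or a number of a turn 0.125, either way. A call with a gripper value outside its range is refused whole. OPENING is the opening, from 0 (shut) to 1 (fully open), set as the call begins (- or left out, the last holds). The fingers move at their own pace and stop on an object; FORCE is the grip in N (left out, the last holds). Time passes only in rows, so rows that do not move let the fingers close. It gives the time, the measured TCP pose, the force, the opening and the grip force at its end, in the units of the state.
- ctrl.get_obs(): the state, without advancing time (a new reading comes with each control period).
- ctrl.camera(name): name is "side" or "top" or "wrist"; returns a dict with "color" (420x560x3 uint8, red, green, blue), "intrinsics" (3x3 intrinsics, pixels), "camera_from_world" (4x4, takes a point from world to camera coordinates). Camera axes: x right, y down, z forward; pixel columns grow to the right and rows downward; lengths in m; the calibration is good to about 2 mm. A picture is of the moment at which its call begins. There is no depth.
- ctrl.hand_in(): hands the job in; it is judged then, once.
The state is a dict: "time_s": time; "qpos": joint angles; "joint_vel": joint speeds; "tau": joint torques, N m; "ee_pos": TCP position; "eef_rot": TCP orientation; "force": force on the tool from outside, world axes, zero at the start; "moment": the same for the moment, N m; "grip_width": finger opening in m; "grip_force": force on a finger pad.
Only numpy, scipy, OpenCV 4.12 (cv2) and the standard library are available. Lean on these libraries where they do the work, as an engineer would, in place of code of your own. Each camera call takes 0.05 s, during which the arm holds its last target. There are 200 camera calls.

## Working session

There is one attempt and no reset: what is moved stays moved. The work goes in short steps, Python scripts to look and compute and a shell command to move; the robot and the scene stay as the last step left them, time stands still between calls to the robot, and variables do not carry over. Pictures are saved under pics/ and viewed, at most 10 in all, crops included, and the job is handed in when it is done.

```bash
mkdir -p pics
cat > h.py <<'E'
import numpy as np, cv2
from station import ctrl
def snap(n,f):
    c=ctrl.camera(n); cv2.imwrite('pics/'+f,c['color'][:,:,::-1]); np.savez('pics/'+f+'.npz',K=c['intrinsics'],T=c['camera_from_world'])
def ray(f,u,v,z):
    d=np.load('pics/'+f+'.npz');K,T=d['K'],d['T'];R=T[:3,:3];o=-R.T@T[:3,3]
    r=R.T@np.linalg.inv(K)@np.array([u,v,1.]);return o+r*(z-o[2])/r[2]
def proj(f,P):
    d=np.load('pics/'+f+'.npz');K,T=d['K'],d['T'];p=K@(T[:3,:3]@np.array(P)+T[:3,3]);return p[:2]/p[2]
E
python3 - <<'E'
from h import *
snap('top','t0.png');snap('side','s0.png')
print(ctrl.get_obs())
for f in('t0.png','s0.png'):
    d=np.load('pics/'+f+'.npz');T=d['T'];print(-T[:3,:3].T@T[:3,3])
E
```

```text
{'time_s': 0.1, 'qpos': array([ 1.11442748e+00,  3.00379890e-01,  1.52150492e+00,  9.34407023e-06,
        1.32067268e+00, -6.66388570e-02]), 'joint_vel': array([-0.00105206, -0.00023239, -0.00308324,  0.00098364, -0.00091053,
        0.00031496]), 'tau': array([ 2.76615159e-03, -5.32648158e+01, -3.53280330e+01,  7.09831389e-02,
        2.35075923e-02, -1.03537241e-04]), 'ee_pos': array([0.20888837, 0.50854829, 0.20496857]), 'eef_rot': array([-3.14063056e+00, -7.32788786e-05,  2.75186031e+00]), 'force': array([-0.14018195,  0.23607437,  0.47239729]), 'moment': array([ 0.01102599,  0.04609734, -0.01177796]), 'grip_force': 0.0, 'grip_width': 0.0939244958052625}
[0.36027045 0.00316749 1.2900122 ]
[ 0.12210505 -0.92531174  0.80830464]
```

View pics/t0.png

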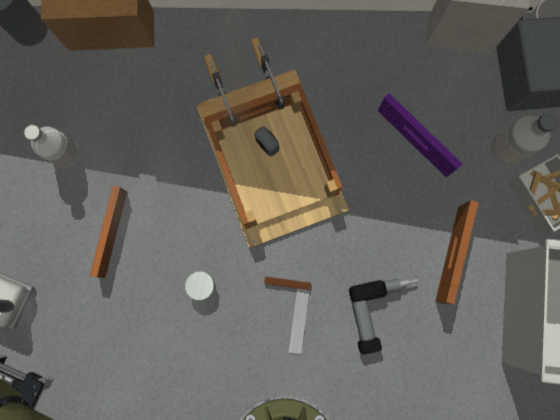

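View pics/s0.png

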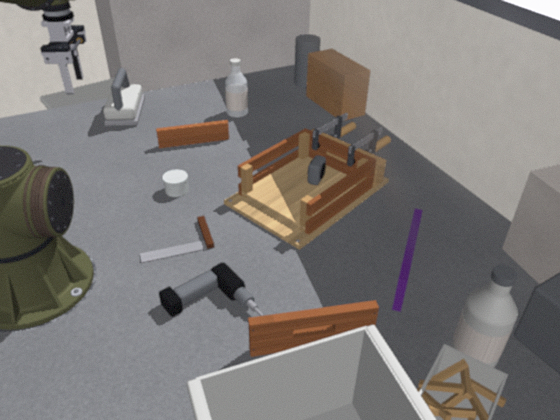

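The top view shows the slotted end board on the right, from about (473,203) to (443,302). The plain divider is on the left, around (108,232), and the crate's open end is near (245,235)–(340,198). The side view confirms the slot. Next I'll enlarge the crate end and the board.

Run:
```python
from h import *
i=cv2.imread('pics/t0.png')
a=cv2.resize(i[150:260,205:365],None,fx=5,fy=5,interpolation=cv2.INTER_CUBIC)
cv2.imwrite('pics/c1.png',a[:, :800])
b=cv2.resize(i[195:310,425:490],None,fx=5,fy=5,interpolation=cv2.INTER_CUBIC)
cv2.imwrite('pics/c2.png',b)
```

```text
(no output)
```

View pics/c1.png

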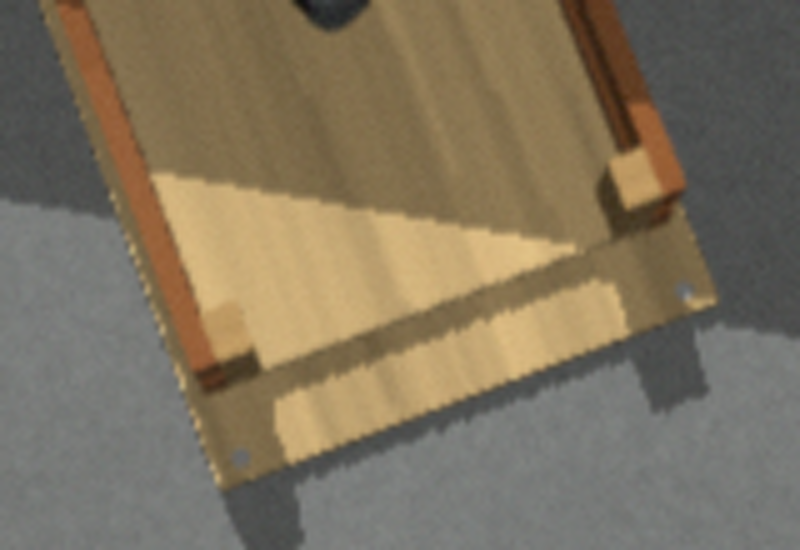

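View pics/c2.png

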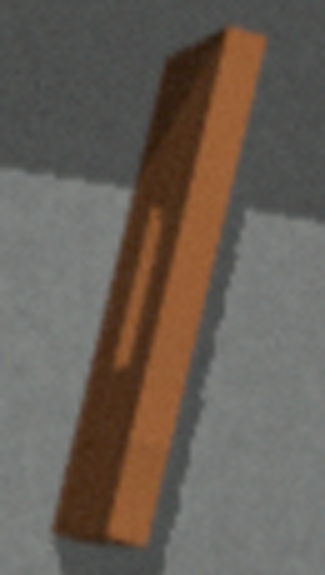

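Run:
```python
from h import *
f='t0.png'
g=lambda U,V,ox,oy,z:ray(f,(U+.5)/5-.5+ox,(V+.5)/5-.5+oy,z)
wl=g(202,378,205,150,.102);wr=g(683,188,205,150,.102);bl=g(222,488,205,150,.012);br=g(718,299,205,150,.012)
for a,b,d in((wl,wr,0),(bl,br,.045)):
    e=b-a;m=(a+b)/2;y=np.arctan2(e[0],-e[1]); x=np.array([np.cos(y),np.sin(y)])
    y=np.arctan2(-e[0]*-1,-e[1])
    n=np.array([-e[1],e[0]])/np.hypot(*e[:2])   # inward normal
    print('len',np.linalg.norm(e),'mid',m,'yaw',np.arctan2(n[1],n[0]),'origin',m[:2]+d*n)
c=[g(U,V,425,195,.09) for U,V in((228,27),(266,37),(150,546),(106,540))]
print(np.round(c,4)); A=(c[0]+c[1])/2;B=(c[2]+c[3])/2
print('board',(A+B)/2,np.linalg.norm(A-B),'dir',np.arctan2((A-B)[1],(A-B)[0]), np.linalg.norm(c[0]-c[1]))
for p in((200,287,.046),):print('tin',ray(f,*p))
```

```text
len 0.23483968279074066 mid [ 0.55802377 -0.01440446  0.102     ] yaw 0.39092029035859105 origin [ 0.55802377 -0.01440446]
len 0.25746295222711935 mid [ 0.5189334  -0.02948508  0.012     ] yaw 0.37596884417882287 origin [ 0.56079026 -0.01296226]
[[ 0.5784 -0.4205  0.09  ]
 [ 0.5739 -0.4378  0.09  ]
 [ 0.3432 -0.3752  0.09  ]
 [ 0.3457 -0.3556  0.09  ]]
board [ 0.46031975 -0.39727969  0.09      ] 0.2403136905231647 dir -0.268496667750965 0.01785025932488231
tin [0.37547983 0.1992048  0.046     ]
```

```bash
python3 -m pendant '[[[0.84,-3.02,0],0.06],[[0.84,-3.02,0],0.06],[[0.84,-3.02,0],0],[[0.84,-3.02,0],0],[[0.84,-3.02,0],0],[[0.84,-3.02,0],0],[[0.84,-3.02,0],0],[[0.84,-3.02,0],0],[[0.84,-3.02,0],0],[[0.84,-3.02,0],0],[[0.84,-3.02,0],0],[[0.84,-3.02,0],0],[[0.84,-3.02,0],0],[[0.84,-3.02,0],0],[[0.84,-3.02,0],0]]' 1 30; python3 -m pendant '[[[0.84,-3.02,0],0],[[0.84,-3.02,0],0],[[0.84,-3.02,0],0],[[0.84,-3.02,0],0],[[0.84,-3.02,0],0],[[0.84,-3.02,0],0],[[0.84,-3.02,0],0],[[0.84,-3.02,0],0],[[0.84,-3.02,0],0],[[0.84,-3.02,0],0],[[0.84,-3.02,0],0],[[0.84,-3.02,0],0],[[0.84,-3.02,0],0],[[0.84,-3.02,0],0],[[0.84,-3.02,0],0],[[0,0,0],0],[[0,0,0],0]]'
python3 - <<'E'
from h import *
snap('wrist','w1.png')
E
```

```text
time_s: 1.35
ee_pos: [0.3349, 0.0542, 0.2055]
eef_rot: [3.141, 0.0, 2.872]
force: [0.5, 1.0, 0.2]
grip_width: 0.0938
grip_force: 0.0
time_s: 2.77
ee_pos: [0.4607, -0.398, 0.2041]
eef_rot: [3.141, -0.002, 2.87]
force: [-0.6, 0.7, -0.7]
grip_width: 0.0938
grip_force: 0.0
```

View pics/w1.png

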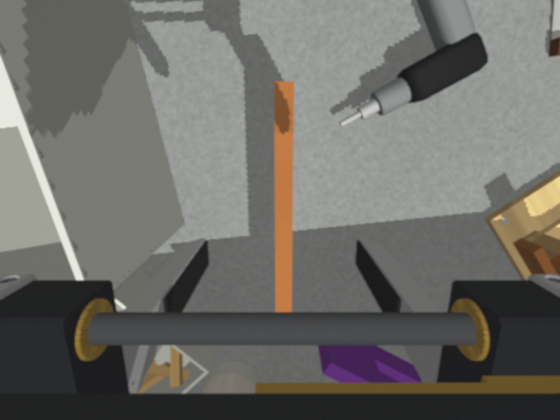

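The wrist view shows the board's top edge running between the fingers at column 284 (finger mid-line about 282), parallel to the tool. Its near end is at row 82.

Run:
```python
from h import *
f='w1.png'
a=(ray(f,275.5,82,.09)+ray(f,293.5,82,.09))/2; b=(ray(f,275,300,.09)+ray(f,293,300,.09))/2
d=(b-a)/np.linalg.norm(b-a); print(a,b,np.arctan2(d[1],d[0]),'centre',a+.12*d, 'width',np.linalg.norm(ray(f,275.5,82,.09)-ray(f,293.5,82,.09)))
```

```text
[ 0.34749829 -0.36345509  0.09      ] [ 0.55947765 -0.42262732  0.09      ] -0.2722124000409497 centre [ 0.46307971 -0.39571866  0.09      ] width 0.01625117185159755
```

```bash
python3 -m pendant '[[[0.1,0.1,-2],0],[[0,0,-2],0],[[0,0,-2],0],[[0,0,-2],0],[[0,0,-2],0],[[0,0,-2],0],[[0,0,-2],0],[[0,0,-1],0],[[0,0,-0.4],0],[[0,0,0],0],[[0,0,0],0]]'; python3 -m pendant '[[[0,0,0],0],[[0,0,0],0],[[0,0,0],0],[[0,0,0],0],[[0,0,0],0],[[0,0,0],0],[[0,0,0],0],[[0,0,0],0],[[0,0,0],0],[[0,0,0],0],[[0,0,0],0],[[0,0,0],0]]' 0 45
```

```text
time_s: 3.73
ee_pos: [0.4624, -0.3963, 0.0526]
eef_rot: [-3.141, 0.001, 2.872]
force: [0.2, -0.3, 0.7]
grip_width: 0.0938
grip_force: 0.0
time_s: 4.73
ee_pos: [0.462, -0.3963, 0.0514]
eef_rot: [3.142, -0.0, 2.872]
force: [0.4, 2.4, -0.9]
grip_width: 0.0172
grip_force: 45.1
```

```bash
python3 -m pendant '[[[0,0,1],0],[[0,0,2],0],[[0,0,2],0],[[0,0,2],0],[[0,0,1],0],[[0,0,0],0]]'; python3 -m pendant '[[[0.2,1.3,0],-0.06],[[0.4,2.6,0],-0.066],[[0.4,2.6,0],-0.066],[[0.4,2.6,0],-0.066],[[0.4,2.6,0],-0.066],[[0.4,2.6,0],-0.066],[[0.4,2.6,0],-0.066],[[0.4,2.6,0],-0.066],[[0.4,2.6,0],-0.066],[[0.4,2.6,0],-0.066],[[0.4,2.6,0],-0.066],[[0.4,2.6,0],-0.066],[[0.4,2.6,0],-0.066],[[0.4,2.6,0],-0.066],[[0.4,1.6,0],-0.07],[[0,0,0],0],[[0,0,0],0],[[0,0,0],0]]'
python3 - <<'E'
from h import *
snap('top','t2.png');snap('wrist','w2.png')
i=cv2.imread('pics/t2.png')
a=cv2.resize(i[140:260,195:355],None,fx=5,fy=5,interpolation=cv2.INTER_CUBIC)
cv2.imwrite('pics/c3.png',a)
print(ctrl.get_obs()['ee_pos'],ctrl.get_obs()['eef_rot'])
E
```

```text
time_s: 5.23
ee_pos: [0.4627, -0.3969, 0.1342]
eef_rot: [-3.14, 0.004, 2.872]
force: [0.6, -0.1, -1.2]
grip_width: 0.0182
grip_force: 45.0
time_s: 6.73
ee_pos: [0.5196, -0.0298, 0.1308]
eef_rot: [-3.141, -0.0, 1.885]
force: [-0.0, -0.4, -1.4]
grip_width: 0.0179
grip_force: 45.0
[ 0.51974799 -0.03016454  0.13112579] [-3.14107172e+00 -9.22267239e-05  1.88383164e+00]
```

View pics/w2.png

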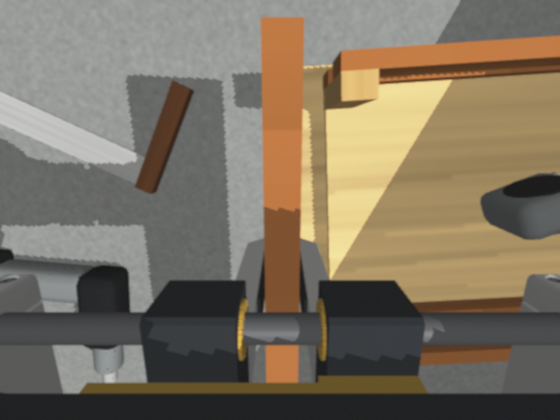

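View pics/c3.png

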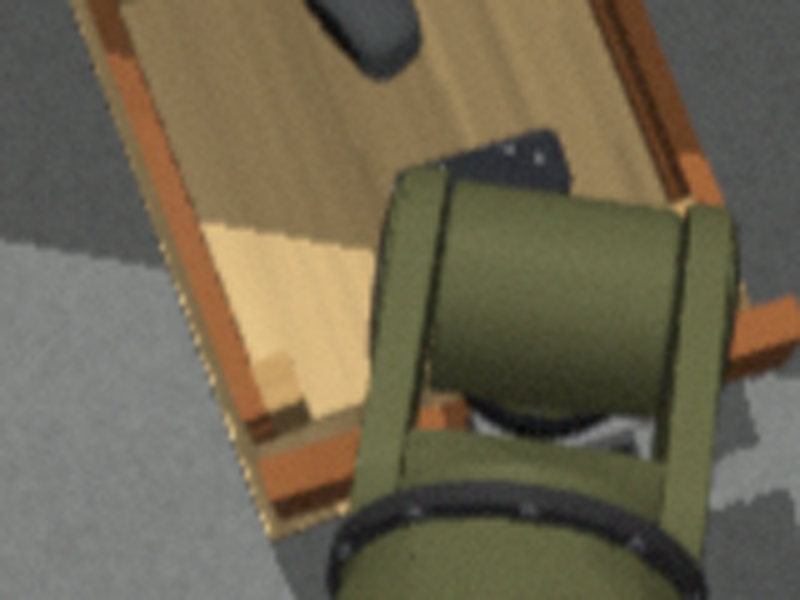

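The wrist view shows the board held square in the fingers (columns 262–303, end at row 17). The crate's left wall corner is at (341,53) with its outer edge running to (558,37). The floor's front edge is near column 326–330, so the board needs a slight turn.

Run:
```python
from h import *
f='w2.png'
def yaw(a,b): e=b-a; return np.arctan2(e[1],e[0])
a=ray(f,341,53,.102);b=ray(f,558,37,.102);print('wall outer corner',a,'yaw',yaw(a,b))
p=ray(f,326,80,.028);q=ray(f,330,275,.028);print('floor edge',p,q,'perp yaw',yaw(p,q)+np.pi/2)
r=ray(f,305,68,.012);print('base corner',r)
zt=.1311+.0386
c=[ray(f,262,17,zt),ray(f,303,17,zt),ray(f,262,200,zt),ray(f,301.5,200,zt)]
print('board end',(c[0]+c[1])/2,'w',np.linalg.norm(c[0]-c[1]),'dir',yaw((c[0]+c[1])/2,(c[2]+c[3])/2))
g=lambda U,V,z:ray('t2.png',(U+.5)/5-.5+195,(V+.5)/5-.5+140,z)
print('top: board end',(g(258,464,zt)+g(272,514,zt))/2)
n=.38
for y in(.376,.384,.391):
    print(y,'origin from wall corner',a[:2]-.12*np.array([-np.sin(y),np.cos(y)]))
print('origin from base corner', r[:2]-.13*np.array([-np.sin(.38),np.cos(.38)])+.045*np.array([np.cos(.38),np.sin(.38)]))
```

```text
wall outer corner [0.51716687 0.09737727 0.102     ] yaw 0.3796136634568864
floor edge [0.51953593 0.09396709 0.028     ] [ 0.58679348 -0.07844566  0.028     ] perp yaw 0.37193952955373333
base corner [0.49922719 0.1006719  0.012     ]
board end [0.48304233 0.08381977 0.1697    ] w 0.01679171653876852 dir -1.262019443525366
top: board end [0.47864631 0.08290699 0.1697    ]
0.376 origin from wall corner [ 0.56123121 -0.01423964]
0.384 origin from wall corner [ 0.56212273 -0.01388355]
0.391 origin from wall corner [ 0.56290045 -0.01356614]
origin from base corner [ 0.58923676 -0.00336308]
```

```bash
python3 -m pendant '[[[0.7,0.3,0],0.035],[[0.7,0.3,0],0.032],[[0.78,0.26,0],0],[[0,0,-1],0],[[0,0,-1.5],0],[[0,0,-1.5],0],[[0,0,-1.2],0],[[0,0,-0.8],0],[[0,0,-0.3],0],[[0,0,0],0],[[0,0,0],0],[[0,0,0],0],[[0,0,0],0]]'
python3 - <<'E'
from h import *
snap('wrist','w3.png')
o=ctrl.get_obs();print(o['ee_pos'],o['eef_rot'],o['force'])
E
```

```text
time_s: 7.92
ee_pos: [0.5422, -0.0207, 0.0691]
eef_rot: [3.141, 0.001, 1.951]
force: [-0.5, -0.3, -0.4]
grip_width: 0.0178
grip_force: 45.0
[ 0.54208896 -0.02067349  0.06902438] [3.14071293e+00 4.67790127e-04 1.95081989e+00] [-0.45272692 -0.77992913 -1.52882631]
```

View pics/w3.png

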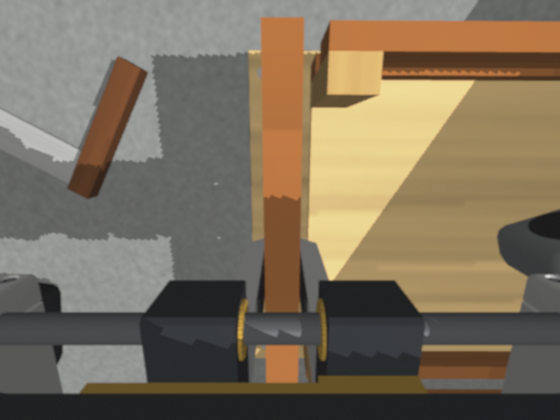

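The board is parallel to the crate's end and about 12 mm away. The board's end is at row 17 and the wall's outer edge at row 22, level all along, so the yaw is right. Now I'll work out the lateral offset.

Run:
```python
from h import *
f='w3.png'
n=np.array([np.cos(.38),np.sin(.38)]);t=np.array([-n[1],n[0]])
zt=.069+.0386
for nm,(u,v,z) in dict(bl=(262,17.5,zt),br=(303,17.5,zt),wall=(329,22,.102),wall2=(555,22.5,.102)).items():
    p=ray(f,u,v,z)[:2]; print(nm,np.round(p,4),'n',round(p@n,4),'t',round(p@t,4))
o=ctrl.get_obs()['ee_pos'][:2];print('tcp',o@n,o@t,'n',n,'t',t)
```

```text
bl [0.4902 0.0873] n 0.4876 t -0.1008
br [0.5059 0.0935] n 0.5045 t -0.1008
wall [0.5165 0.0979] n 0.516 t -0.1007
wall2 [0.6065 0.1336] n 0.6128 t -0.1009
tcp 0.49575062386825297 -0.22027062770937444 n [0.92866464 0.37092047] t [-0.37092047  0.92866464]
```

```bash
python3 -m pendant '[[[0,0,-0.1],0],[[0,0,-0.1],0],[[0,0,-0.1],0],[[0,0,-0.1],0],[[0,0,-0.05],0],[[0,0,0],0],[[0,0,0],0]]';python3 -m pendant '[[[0,0,-0.05],0],[[0,0,-0.05],0],[[0,0,0],0],[[0,0,0],0]]'
```

```text
time_s: 8.55
ee_pos: [0.5418, -0.0207, 0.0639]
eef_rot: [-3.142, -0.0, 1.951]
force: [-0.3, 0.3, -1.1]
grip_width: 0.0177
grip_force: 45.0
time_s: 8.88
ee_pos: [0.5419, -0.0207, 0.0634]
eef_rot: [3.141, 0.0, 1.951]
force: [-2.0, 0.2, 6.0]
grip_width: 0.0178
grip_force: 45.0
```

```bash
python3 -m pendant '[[[0,0,0.04],0],[[0.14,0.056,0],0],[[0.14,0.056,0],0],[[0.14,0.056,0],0],[[0.14,0.056,0],0],[[0.14,0.056,0],0],[[0.093,0.037,0],0],[[0.046,0.018,0],0],[[0,0,0],0],[[0,0,0],0],[[0,0,0],0]]'
```

```text
time_s: 9.8
ee_pos: [0.5503, -0.0173, 0.0634]
eef_rot: [3.141, 0.0, 1.951]
force: [-1.6, -1.0, 3.1]
grip_width: 0.0178
grip_force: 45.0
```

```bash
python3 -m pendant '[[[0.037,0.015,0],0],[[0,0,0],0],[[0.037,0.015,0],0],[[0,0,0],0],[[0.037,0.015,0],0],[[0,0,0],0],[[0,0,0],0]]'
```

```text
time_s: 10.38
ee_pos: [0.5512, -0.0169, 0.0634]
eef_rot: [-3.141, -0.0, 1.951]
force: [-3.8, -2.1, 5.8]
grip_width: 0.0176
grip_force: 45.0
```

```bash
python3 -m pendant '[[[0.018,0.008,0],0],[[0,0,0],0],[[0,0,0],0],[[0,0,0],0]]'; python3 -m pendant '[[[0.018,0.008,0],0],[[0,0,0],0],[[0,0,0],0],[[0,0,0],0]]'
```

```text
time_s: 10.72
ee_pos: [0.5514, -0.0168, 0.0634]
eef_rot: [-3.141, -0.0, 1.951]
force: [-4.2, -1.8, 5.4]
grip_width: 0.0178
grip_force: 45.0
time_s: 11.05
ee_pos: [0.5516, -0.0167, 0.0634]
eef_rot: [-3.141, -0.0, 1.951]
force: [-3.8, -2.1, 4.9]
grip_width: 0.0177
grip_force: 45.0
```

```bash
python3 -m pendant '[[[0,0,0.03],0],[[0,0,0],0],[[0.018,0.008,0],0],[[0,0,0],0],[[0,0,0],0]]'; python3 -m pendant '[[[0.018,0.008,0],0],[[0,0,0],0],[[0.018,0.008,0],0],[[0,0,0],0],[[0,0,0],0]]'
```

```text
time_s: 11.47
ee_pos: [0.5518, -0.0165, 0.0635]
eef_rot: [-3.142, -0.0, 1.951]
force: [0.2, -0.9, -1.3]
grip_width: 0.0178
grip_force: 45.0
time_s: 11.88
ee_pos: [0.5521, -0.0165, 0.0636]
eef_rot: [-3.141, -0.0, 1.951]
force: [-0.5, -0.1, -1.7]
grip_width: 0.0177
grip_force: 45.0
```

```bash
python3 -m pendant '[[[0.018,0.008,-0.01],0],[[0,0,0],0],[[0.018,0.008,0],0],[[0,0,0],0],[[0,0,0],0]]'; python3 -m pendant '[[[0.018,0.008,0],0],[[0,0,0],0],[[0.018,0.008,0],0],[[0,0,0],0],[[0,0,0],0]]'
```

```text
time_s: 12.3
ee_pos: [0.5524, -0.0164, 0.0635]
eef_rot: [-3.141, -0.0, 1.951]
force: [-3.5, -0.4, 0.0]
grip_width: 0.0177
grip_force: 45.0
time_s: 12.72
ee_pos: [0.5524, -0.0164, 0.0635]
eef_rot: [-3.14, -0.0, 1.951]
force: [-7.8, -1.7, 2.4]
grip_width: 0.0176
grip_force: 45.0
```

```bash
python3 -m pendant '[[[0.018,0.008,0],0],[[0,0,0],0],[[0.012,0.005,0],0],[[0,0,0],0],[[0,0,0],0],[[0,0,0],0]]'
python3 - <<'E'
from h import *
snap('wrist','w4.png');o=ctrl.get_obs();F=o['force'];print(F,'push',-(F[0]*.9287+F[1]*.3709),o['moment'],o['ee_pos'])
E
```

```text
time_s: 13.22
ee_pos: [0.5523, -0.0163, 0.0635]
eef_rot: [-3.139, -0.0, 1.951]
force: [-10.6, -3.6, 4.4]
grip_width: 0.0179
grip_force: 45.0
[-10.43939749  -3.21243908   4.12085165] push 10.886562106599078 [-0.68069719  1.68805478 -0.19071821] [ 0.55233446 -0.01634883  0.06350669]
```

View pics/w4.png

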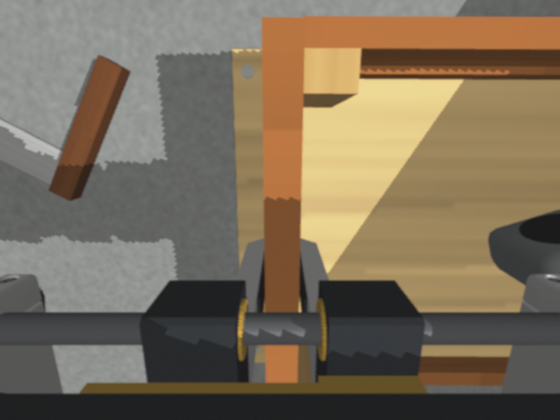

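The board's end (row 17) is level with the wall's outer edge (row 17), and its face is tight along the wall end and post. The push is 10.9 N, so I'll trim it to about 12 N and hold.

```bash
python3 -m pendant '[[[0.012,0.005,0.01],0],[[0,0,0],0],[[0,0,0],0],[[0,0,0],0],[[0,0,0],0],[[0,0,0],0]]'
python3 - <<'E'
from h import *
F=ctrl.get_obs()['force'];print(F,'push',-(F[0]*.9287+F[1]*.3709))
E
```

```text
time_s: 13.77
ee_pos: [0.5523, -0.0163, 0.0635]
eef_rot: [-3.139, -0.001, 1.951]
force: [-12.1, -3.8, 4.1]
grip_width: 0.0177
grip_force: 45.0
[-12.10712862  -3.79830148   4.06653828] push 12.652680368427635
```

```bash
H='' ; python3 -m pendant '[[[0,0,0],0],[[0,0,0],0],[[0,0,0],0],[[0,0,0],0],[[0,0,0],0],[[0,0,0],0],[[0,0,0],0],[[0,0,0],0],[[0,0,0],0],[[0,0,0],0],[[0,0,0],0],[[0,0,0],0],[[0,0,0],0],[[0,0,0],0],[[0,0,0],0],[[0,0,0],0],[[0,0,0],0],[[0,0,0],0],[[0,0,0],0],[[0,0,0],0]]'; python3 -m pendant '[[[0,0,0],0],[[0,0,0],0],[[0,0,0],0],[[0,0,0],0],[[0,0,0],0],[[0,0,0],0],[[0,0,0],0],[[0,0,0],0],[[0,0,0],0],[[0,0,0],0],[[0,0,0],0],[[0,0,0],0],[[0,0,0],0],[[0,0,0],0],[[0,0,0],0],[[0,0,0],0],[[0,0,0],0],[[0,0,0],0],[[0,0,0],0],[[0,0,0],0]]'; python3 -m pendant '[[[0,0,0],0],[[0,0,0],0],[[0,0,0],0],[[0,0,0],0],[[0,0,0],0],[[0,0,0],0],[[0,0,0],0],[[0,0,0],0],[[0,0,0],0],[[0,0,0],0],[[0,0,0],0],[[0,0,0],0],[[0,0,0],0],[[0,0,0],0],[[0,0,0],0],[[0,0,0],0],[[0,0,0],0],[[0,0,0],0],[[0,0,0],0],[[0,0,0],0]]'
```

```text
time_s: 15.43
ee_pos: [0.5523, -0.0163, 0.0635]
eef_rot: [-3.139, -0.001, 1.951]
force: [-10.5, -3.2, 3.3]
grip_width: 0.0179
grip_force: 45.0
time_s: 17.1
ee_pos: [0.5523, -0.0163, 0.0635]
eef_rot: [-3.139, -0.001, 1.951]
force: [-11.6, -3.5, 3.6]
grip_width: 0.0174
grip_force: 45.0
time_s: 18.77
ee_pos: [0.5523, -0.0163, 0.0635]
eef_rot: [-3.139, -0.001, 1.951]
force: [-13.0, -4.2, 3.0]
grip_width: 0.0176
grip_force: 45.0
```

```bash
python3 -c "
from station import ctrl
print(ctrl.hand_in())"
```

```text
the job is handed in; nothing more can be done
None
```

The end board stands flush across the crate's open end and the arm is still pressing it there; the measured push stayed between about 11 and 13.6 N for five seconds, and I handed the job in at about 19 s without touching anything else.

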